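# Fill the empty pockets of the stem rack

## Task

The white rack must go on to blasting with a knee stem in each of its three pockets. Find the two empty pockets and stand one of the two spare stems from the bench upright in each; leave the stem that is already racked in its pocket. The cone with the wide foot does not belong in the rack.

Things in the scene. Friction and masses are not known exactly. Their poses are not given: they have to be found in the camera images.
- rack: white resin block fixed to the bench, 76 x 250 x 24 mm high (x, y, z), with three round pockets, 48 mm in diameter, 18 mm deep (floor 6 mm above the bench), at x = 0, y = -80, 0 and +80 mm in its frame. Origin: centre of its underside, on the bench. One pocket, not always the same, already holds a stem; the two empty ones show a dark pad.
- racked_stem_mid (a point): Grey titanium-look knee stem, about 0.2 kg: upright cylinder 28 mm in diameter, 70 mm high, with a 20 mm spigot on top (84 mm in all). Point: its centre, 42 mm above its foot; z up its axis. It already stands in one of the rack's pockets and stays there; the pocket nearest to it is the full one.
- spare_a_mid (a point): Grey titanium-look knee stem, about 0.2 kg: upright cylinder 28 mm in diameter, 70 mm high, with a 20 mm spigot on top (84 mm in all). Point: its centre, 42 mm above its foot; z up its axis. A spare, loose on the bench; 60 mm free around its axis. Goes into either empty pocket. Grip the 28 mm barrel at this height or up to 15 mm above it, so that the fingertips stay above the rack.
- spare_b_mid (a point): Grey titanium-look knee stem, about 0.2 kg: upright cylinder 28 mm in diameter, 70 mm high, with a 20 mm spigot on top (84 mm in all). Point: its centre, 42 mm above its foot; z up its axis. The other spare, loose on the bench. Beware: a grey cone 55 mm high with a 56 mm wide foot also stands there, no stem and too wide for a pocket. Other things near are 60 mm high or less, save a vise at the far right.
There are look-alikes about, which are no part of the job. What is shaped like the part that bears spare_b_mid but blue is not meant.

How it is judged:
By the outcome, as a careful person would: the job done as asked, in the order asked, and still so for the second after the job is handed in, with the robot touching nothing.
It also fails if it takes over 56 s, if anything falls off the work surface, if the arm or the gripper's body presses on something with over 40 N, if the wrist force passes 120 N, or if a joint passes its speed limit or range.

## Robot

A 6-joint arm with a two-finger parallel gripper is mounted at the origin on the work surface. World frame = base frame: x ahead of the robot, y to its left, z up, the work surface at z = 0. Lengths are in m, angles in degrees, forces in N, time in s.
With the tool pointing down it reaches from about 0.35 to 0.875 m from the base axis. Payload 4.2 kg.
Tool frame: the origin (TCP) lies midway between the tips of the shut fingers; the grasp point (between the pads) lies 19 mm behind it; y points along the fingers, x is the direction in which the jaws open and shut, and the axes are right-handed (so a half turn about y gives the same grasp; the last joint's range is limited). The gripper opens to 87 mm and grips with 3 to 60 N. Pads are 19 mm wide; open, the fingers measure 117 mm over their backs; the gripper's body (75 mm by 190 mm) begins 51 mm behind the grasp point.
Start: joints at [79.045, 22.042, 0.453, 0, -68.411, -14.817], TCP at [0.272, 0.563, 0.223] pointing down, gripper open.
Joint ranges: [-179.83, 179.83], [-69.29, 118.12], [-61.27, 80.66], [-181.25, 117.63], [-171.15, -9.14], [-177.46, 177.46]. Speed limits (degrees/s): [159.86, 159.86, 180, 180, 180, 180].

## Interface

Orientations are given as a 3x3 rotation matrix whose columns are the frame's x, y, z axes.
In Python, from station import * gives the robot as it stands.
- The arm moves only by the tool jog_arm, never from a script. Its argument "series" is a list of rows, each a list of 3 entries, a list of its own where there are three numbers: the shift along the tool's x, y, z in m, then the turn, a rotation vector about the tool's x, y, z in degrees, then the finger opening in m, from 0 to 0.087. A call has 1 to 10 rows; each row shifts and turns the commanded pose from where the row before left it, along the tool's axes as they then stand; what a row does not reach is not made up. A row lasts 1/8 s, in which the tool goes at most 62.5 mm and 10.7 degrees, less where a joint would pass 70% of its speed; a pose out of reach is approached as far as the arm can. A call is refused whole if a number of a shift passes 0.0625 or a number of a turn 10.7, either way. A call with a gripper value outside its range is refused whole. The fingers move at their own pace and stop on an object; the grip force is fixed at half the most. Time passes only in rows, so rows that do not move let the fingers close. It gives the time, the measured TCP pose, the force and the opening at its end, in the units of the state.
- sense(): the state, without advancing time (a new reading comes with each control period).
- capture(name): name is "scene" or "top" or "wrist"; returns the picture (480x640x3 uint8, red, green, blue); there is no depth.
- camera_info(name): a dict with "fx", "fy", "cx", "cy" (pixels), "rvec" (rotation vector, rad) and "tvec" (3), from world to camera coordinates, as OpenCV has them. Camera axes: x right, y down, z forward; pixel columns grow to the right and rows downward; lengths in m; the calibration is good to about 2 mm. A picture is of the moment at which its call begins: read the wrist's pose just before it. camera_info takes no time and is no camera call; for the wrist camera it gives the pose at the moment of the call.
- finish_job(): hands the job in, once; it reports no verdict.
The state is a dict: "time_s": time; "joints": joint angles; "joint_velocities": joint speeds; "effort": joint torques, N m; "tcp_pos": TCP position; "ee_rot": TCP orientation; "wrist_force": force on the tool from outside, world axes, zero at the start; "moment": the same for the moment, N m; "gripper_width": opening from 0.0 (shut) to 1.0 (fully open).
Only numpy, scipy, OpenCV 4.12 (cv2) and the standard library are available. Lean on these libraries where they do the work, as an engineer would, in place of code of your own. Each camera call takes 0.05 s, during which the arm holds its last target. There are 200 camera calls.

## Working session

There is one attempt and no reset: what is moved stays moved. The work goes in short steps, Python scripts to look and compute and a tool call to move; the robot and the scene stay as the last step left them, time stands still between calls to the robot, and variables do not carry over. Pictures are saved under pics/ and viewed, about 8 in all and at most 12, crops included, and the job is handed in when it is done.

Besides the shell and the picture viewer there is one more tool, called after "Request:" in YAML: its name, and indented under it one key for each argument. jog_arm: Moves the arm, as the interface text tells. Its arguments: {"type":"object","properties":{"series":{"type":"array","items":{"type":"array"}}},"required":["series"]}

```bash
mkdir -p pics; python3 - <<'E'
from station import *
import cv2
s=sense();print(s)
for n in ("scene","top"):
    print(n,camera_info(n))
    cv2.imwrite(f"pics/{n}0.png",capture(n)[:,:,::-1])
E
```

```text
{'time_s': 0.0, 'joints': array([ 7.90452259e+01,  2.20907552e+01,  3.80492742e-01, -2.98620986e-02,
       -6.84133555e+01, -1.48147255e+01]), 'joint_velocities': array([-0.06375622,  0.03971754, -0.12376569, -0.0584963 , -0.02040699,
        0.01370822]), 'effort': array([-1.31746994e-03, -3.90673077e+01,  1.87405872e+01,  4.21999231e+00,
        1.09845304e-02, -1.92192224e-04]), 'tcp_pos': array([0.27145302, 0.56229389, 0.2214623 ]), 'ee_rot': array([[-4.34923933e-01, -8.85802662e-04,  9.00466761e-01],
       [-9.00464486e-01, -2.02608069e-03, -4.34924827e-01],
       [ 2.20967589e-03, -9.99997555e-01,  8.35571437e-05]]), 'wrist_force': array([ 0.70146553,  1.06198906, -0.28968882]), 'moment': array([0.00983227, 0.01230141, 0.00981744]), 'gripper_width': 0.9971728990962736}
scene {'fx': 469.401081932817, 'fy': 469.401081932817, 'cx': 315.7354865280748, 'cy': 238.44528675707673, 'rvec': array([ 0.96799346,  2.53559963, -0.97500143]), 'tvec': array([ 0.39266015, -0.24716293,  1.0994813 ])}
top {'fx': 433.5969904457988, 'fy': 433.5969904457988, 'cx': 328.2815339364302, 'cy': 233.5528970138991, 'rvec': array([ 2.16786024, -2.11814783,  0.11954154]), 'tvec': array([-0.00927112,  0.56790811,  0.72060938])}
```

View pics/scene0.png

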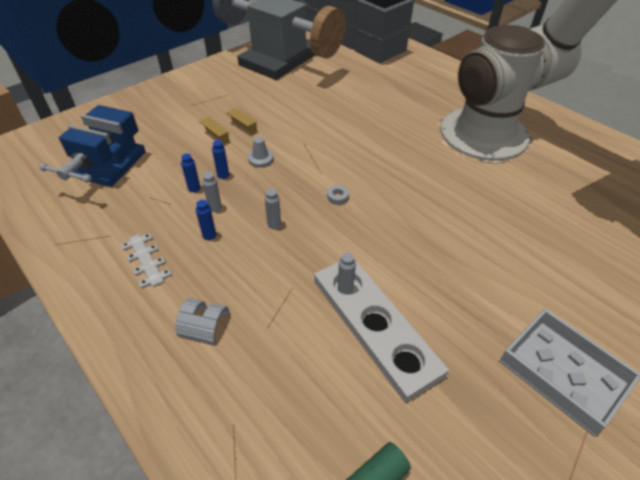

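View pics/top0.png

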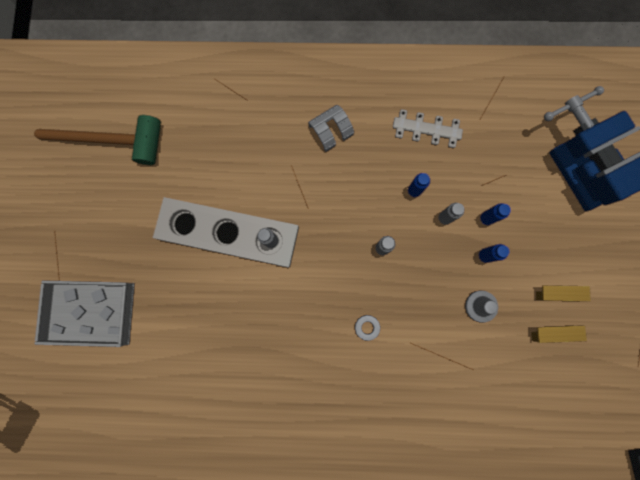

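The top view shows the rack with a full pocket at (268,238) and empty ones at (184,223) and (227,232). The grey upright stems are at (386,245), alone and so spare_a, and (452,213), among three blue ones at (420,185), (495,214) and (494,253). The cone with the wide foot is at (482,307). I'll confirm this in an enlarged crop.

```bash
python3 - <<'E'
import cv2,numpy as np
t=cv2.imread("pics/top0.png");s=cv2.imread("pics/scene0.png")
z=lambda i,x,y,w,h,k:cv2.resize(i[y:y+h,x:x+w],None,fx=k,fy=k,interpolation=cv2.INTER_CUBIC)
a=z(t,370,165,150,110,5)
cv2.imwrite("pics/crA.png",a)
cv2.imwrite("pics/crB.png",z(t,150,190,155,85,5))
E
```

```text
(no output)
```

View pics/crA.png

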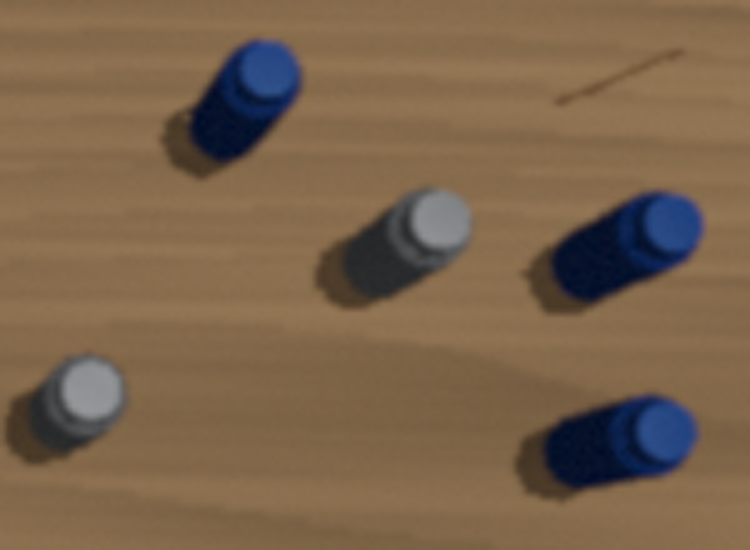

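View pics/crB.png

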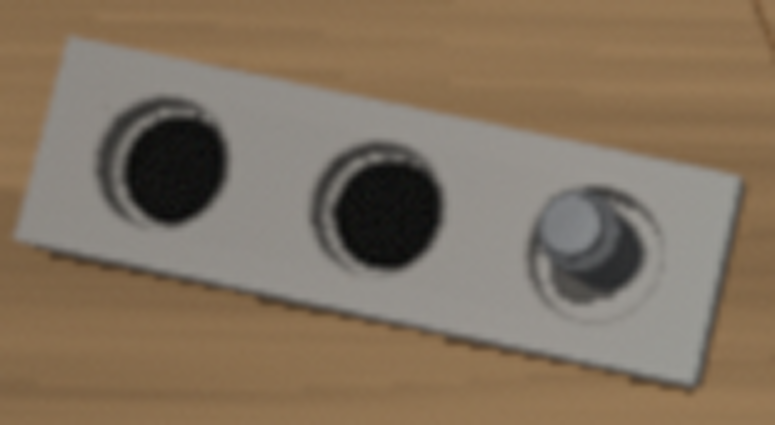

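The crops confirm it. Grey stem a's top is at crop (92,389) and grey stem b's at (440,220), with spigots and no wide foot; the other three are blue. The rack's rim centres are at crop (163,161) and (377,207), with the full pocket at (597,254).

```bash
cat >h.py <<'E'
from station import *
import cv2,numpy as np
def ray(info,px,z):
    K=np.array([[info['fx'],0,info['cx']],[0,info['fy'],info['cy']],[0,0,1]])
    R=cv2.Rodrigues(info['rvec'])[0];C=-R.T@info['tvec']
    d=R.T@np.linalg.inv(K)@[px[0],px[1],1]
    return C+d*(z-C[2])/d[2]
def proj(info,P):
    K=np.array([[info['fx'],0,info['cx']],[0,info['fy'],info['cy']],[0,0,1]])
    return cv2.projectPoints(np.array(P,float).reshape(-1,3),info['rvec'],info['tvec'],K,None)[0][:,0]
E
python3 - <<'E'
from h import *
t=camera_info("top")
f=lambda c,o:((c[0]+.5)/5-.5+o[0],(c[1]+.5)/5-.5+o[1])
for n,c in dict(a=(92,389),b=(440,220),bl1=(268,73),bl2=(670,225),bl3=(664,432)).items(): print(n,ray(t,f(c,(370,165)),.084).round(4))
for n,c in dict(p1=(163,161),p2=(377,207),p3=(597,254),c1=(70,37),c2=(743,178),c3=(697,388),c4=(14,240)).items(): print(n,ray(t,f(c,(150,190)),.024).round(4))
print('cone',ray(t,(488,308),.055).round(4))
w=camera_info("wrist");s=sense();R=cv2.Rodrigues(w['rvec'])[0]
print("cam in tool",s['ee_rot'].T@(-R.T@w['tvec']-s['tcp_pos']), (s['ee_rot'].T@R.T).round(3), w['fx'])
E
```

```text
a [ 0.5494 -0.095   0.084 ]
b [ 0.6078 -0.2087  0.084 ]
bl1 [ 0.6563 -0.1526  0.084 ]
bl2 [ 0.6077 -0.2837  0.084 ]
bl3 [ 0.5395 -0.2798  0.084 ]
p1 [0.5853 0.2675 0.024 ]
p2 [0.5703 0.1892 0.024 ]
p3 [0.5552 0.1095 0.024 ]
c1 [0.6301 0.3046 0.024 ]
c2 [0.5837 0.0583 0.024 ]
c3 [0.5084 0.0721 0.024 ]
c4 [0.5556 0.3193 0.024 ]
cone [ 0.4469 -0.2644  0.055 ]
cam in tool [ 0.00065075 -0.16139767  0.06691756] [[ 1.    -0.    -0.001]
 [ 0.001 -0.245  0.97 ]
 [-0.    -0.97  -0.245]] 424.0691287507544
```

Request:
jog_arm:
  series:
    - [[0,0,0],[0,9.9,0],0.087]
    - [[0,0,0],[0,9.9,0],0.087]
    - [[0,0,0],[0,9.9,0],0.087]
    - [[0,0,0],[0,9.9,0],0.087]
    - [[0,0,0],[0,9.9,0],0.087]
    - [[0,0,0],[0,9.9,0],0.087]
    - [[0,0,0],[0,9.9,0],0.087]
    - [[0,0,0],[0,9.9,0],0.087]
    - [[-0.036,0,0.047],[0,0,0],0.087]
    - [[-0.036,0,0.047],[0,0,0],0.087]

```text
time_s: 1.35
tcp_pos: [0.317, 0.4521, 0.2216]
ee_rot: [[-0.966, -0.001, -0.257], [0.257, -0.002, -0.966], [0.0, -1.0, 0.002]]
wrist_force: [1.1, 0.6, 0.3]
gripper_width: 0.999
```

Request:
jog_arm:
  series:
    - [[-0.036,0,0.047],[0,0,0],0.087]
    - [[-0.036,0,0.047],[0,0,0],0.087]
    - [[-0.036,0,0.047],[0,0,0],0.087]
    - [[-0.036,0,0.047],[0,0,0],0.087]
    - [[-0.036,0,0.047],[0,0,0],0.087]
    - [[-0.036,0,0.047],[0,0,0],0.087]
    - [[-0.036,0,0.047],[0,0,0],0.087]
    - [[-0.036,0,0.047],[0,0,0],0.087]
    - [[-0.036,0,0.047],[0,0,0],0.087]
    - [[0,0,0],[0,0,0],0.087]

```text
time_s: 2.6
tcp_pos: [0.5211, -0.0423, 0.2216]
ee_rot: [[-0.964, -0.002, -0.264], [0.264, -0.001, -0.964], [0.001, -1.0, 0.001]]
wrist_force: [-0.6, 0.9, 0.3]
gripper_width: 0.995
```

```bash
cat >>h.py <<'E'
def togo(P):
    s=sense();return (s['ee_rot'].T@(np.array(P)-s['tcp_pos'])).round(4)
def st():
    s=sense();R=s['ee_rot'];print(s['time_s'],s['tcp_pos'].round(4),'jaw',np.degrees(np.arctan2(R[1,0],R[0,0])).round(2),'y',R[:,1].round(4),'F',s['wrist_force'].round(1),s['gripper_width']*.087)
E
python3 - <<'E'
from h import *
st();w=camera_info("wrist");im=capture("wrist")
cv2.imwrite("pics/w1.png",im[:,:,::-1]);print(togo([.5494,-.095,.15]),proj(w,[.5494,-.095,.084]))
E
```

```text
2.6 [ 0.5211 -0.0423  0.2216] jaw 164.67 y [-1.6e-03 -5.0e-04 -1.0e+00] F [-0.6  0.9  0.3] 0.08652266427244576
[-0.0422  0.0716  0.0448] [[252.47526922 164.54203898]]
```

View pics/w1.png

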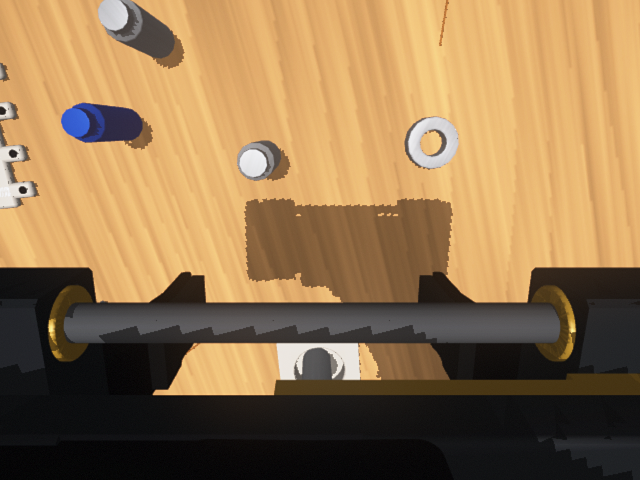

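The wrist view shows spare a's spigot at (254,163), with (252,165) predicted, so they agree to about 1 mm. The blue stem is at (80,122) and spare b at (116,17). I'll descend on a.

Request:
jog_arm:
  series:
    - [[-0.021,0,0.023],[0,0,0],0.087]
    - [[-0.021,0.02,0.023],[0,0,0],0.087]
    - [[0,0.045,0],[0,0,0],0.087]
    - [[0,0.045,0],[0,0,0],0.087]
    - [[0,0.045,0],[0,0,0],0.087]
    - [[0,0.033,0],[0,0,0],0.087]
    - [[0,0,0],[0,0,0],0.087]

```text
time_s: 3.52
tcp_pos: [0.547, -0.0931, 0.0322]
ee_rot: [[-0.966, -0.007, -0.257], [0.257, -0.0, -0.966], [0.006, -1.0, 0.002]]
wrist_force: [-0.8, 0.2, 0.7]
gripper_width: 0.998
```

```bash
python3 - <<'E'
from h import *
st();print(togo([.5494,-.095,.033]))
E
```

```text
3.525 [ 0.547  -0.0931  0.0322] jaw 165.12 y [-6.8e-03 -4.0e-04 -1.0e+00] F [-0.8  0.2  0.7] 0.08681086644013944
[-0.0028 -0.0008  0.0012]
```

Request:
jog_arm:
  series:
    - [[-0.003,0,0.001],[0,0,0],0.087]
    - [[0,0,0],[0,0,0],0.0]
    - [[0,0,0],[0,0,0],0.0]
    - [[0,0,0],[0,0,0],0.0]
    - [[0,0,0],[0,0,0],0.0]
    - [[0,0,0],[0,0,0],0.0]
    - [[0,0,0],[0,0,0],0.0]
    - [[0,0,0],[0,0,0],0.0]

```text
time_s: 4.53
tcp_pos: [0.5518, -0.096, 0.0344]
ee_rot: [[-0.966, -0.001, -0.258], [0.258, -0.0, -0.966], [0.001, -1.0, 0.0]]
wrist_force: [0.8, -0.2, 0.2]
gripper_width: 0.31
```

```bash
python3 - <<'E'
from h import *
st();print(togo([.5853,.2675,.16]))
E
```

```text
4.525 [ 0.5518 -0.096   0.0344] jaw 165.02 y [-5.e-04 -0.e+00 -1.e+00] F [ 0.8 -0.2  0.2] 0.026991427403342757
[ 0.0617 -0.1256 -0.3598]
```

Request:
jog_arm:
  series:
    - [[0,-0.03,0],[0,0,0],0.0]
    - [[0,-0.05,0],[0,0,0],0.0]
    - [[0,-0.046,0],[0,0,0],0.0]
    - [[0.007,0,-0.04],[0,0,0],0.0]
    - [[0.009,0,-0.053],[0,0,0],0.0]
    - [[0.009,0,-0.053],[0,0,0],0.0]
    - [[0.009,0,-0.053],[0,0,0],0.0]
    - [[0.009,0,-0.053],[0,0,0],0.0]
    - [[0.009,0,-0.053],[0,0,0],0.0]
    - [[0.009,0,-0.053],[0,0,0],0.0]

```text
time_s: 5.78
tcp_pos: [0.5852, 0.2673, 0.16]
ee_rot: [[-0.966, -0.001, -0.258], [0.258, -0.0, -0.966], [0.001, -1.0, 0.001]]
wrist_force: [1.2, -0.6, -1.3]
gripper_width: 0.305
```

Request:
jog_arm:
  series:
    - [[0,0,0],[0,0,0],0.0]
    - [[0,0,0],[0,0,0],0.0]

```text
time_s: 6.02
tcp_pos: [0.585, 0.2654, 0.1597]
ee_rot: [[-0.966, -0.002, -0.258], [0.258, -0.001, -0.966], [0.001, -1.0, 0.001]]
wrist_force: [-0.8, -1.3, -0.6]
gripper_width: 0.316
```

```bash
python3 - <<'E'
from h import *
st();print(togo([.5853,.2675,.05]))
w=camera_info("wrist");im=capture("wrist");t=capture("top")
P=[[.5853,.2675,.024],[.5703,.1892,.024]];print(proj(w,P))
z=cv2.resize(t[180:280,145:305],None,fx=4,fy=4,interpolation=2)
cv2.imwrite("pics/t2.png",np.vstack([cv2.resize(im,(533,400)),np.pad(cv2.resize(t[165:290,130:310],(533,370))[:200],((0,0),(0,0),(0,0)))])[:,:,::-1])
E
```

```text
6.025 [0.585  0.2654 0.1597] jaw 165.05 y [-0.0017 -0.001  -1.    ] F [-0.8 -1.3 -0.6] 0.02751300063855132
[ 1.000e-04  1.097e-01 -2.300e-03]
[[311.91551568 228.77433321]
 [303.4144822  113.78243108]]
```

View pics/t2.png

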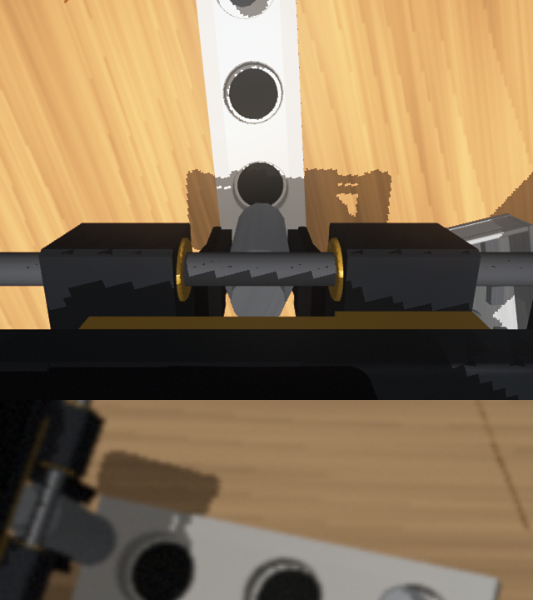

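The held stem hangs upright, just short of pocket 1's rim, which is seen at about (261,188) with (260,190) predicted. It will fit with about 10 mm of clearance, so I'm lowering it.

Request:
jog_arm:
  series:
    - [[0,0.04,-0.001],[0,0,0],0.0]
    - [[0,0.04,0],[0,0,0],0.0]
    - [[0,0.02,0],[0,0,0],0.0]
    - [[0,0.01,0],[0,0,0],0.0]
    - [[0,0.006,0],[0,0,0],0.0]
    - [[0,0,0],[0,0,0],0.0]
    - [[0,0,0],[0,0,0],0.0]

```text
time_s: 7.0
tcp_pos: [0.5864, 0.2669, 0.0456]
ee_rot: [[-0.966, 0.002, -0.258], [0.258, 0.001, -0.966], [-0.001, -1.0, -0.001]]
wrist_force: [-0.6, -0.2, -1.2]
gripper_width: 0.311
```

```bash
python3 - <<'E'
from h import *
st();print(togo([.5853,.2670,.041]))
E
```

```text
7.0 [0.5864 0.2669 0.0456] jaw 165.03 y [ 0.0016  0.001  -1.    ] F [-0.6 -0.2 -1.2] 0.027014170759507006
[0.0011 0.0046 0.0002]
```

Request:
jog_arm:
  series:
    - [[0,0.002,0],[0,0,0],0.0]
    - [[0,0.002,0],[0,0,0],0.0]
    - [[0,0,0],[0,0,0],0.0]
    - [[0,0,0],[0,0,0],0.0]

```text
time_s: 7.5
tcp_pos: [0.5858, 0.2666, 0.0405]
ee_rot: [[-0.966, -0.0, -0.258], [0.258, -0.0, -0.966], [-0.0, -1.0, 0.0]]
wrist_force: [-0.1, 0.5, -0.9]
gripper_width: 0.308
```

```bash
python3 - <<'E'
from h import *
st()
E
```

```text
7.5 [0.5858 0.2666 0.0405] jaw 165.03 y [-0. -0. -1.] F [-0.1  0.5 -0.9] 0.026792839797096048
```

Request:
jog_arm:
  series:
    - [[0,0.001,0],[0,0,0],0.0]
    - [[0,0,0],[0,0,0],0.07]
    - [[0,0,0],[0,0,0],0.07]
    - [[0,0,0],[0,0,0],0.07]
    - [[0,0,0],[0,0,0],0.07]
    - [[0,-0.03,0],[0,0,0],0.07]
    - [[0,-0.05,0],[0,0,0],0.07]
    - [[0,-0.06,0],[0,0,0],0.07]
    - [[0,-0.03,0],[0,0,0],0.07]
    - [[0,0,0],[0,0,0],0.07]

```text
time_s: 8.75
tcp_pos: [0.5872, 0.2674, 0.2132]
ee_rot: [[-0.966, 0.006, -0.258], [0.258, 0.004, -0.966], [-0.005, -1.0, -0.005]]
wrist_force: [0.3, -0.3, -0.4]
gripper_width: 0.809
```

```bash
python3 - <<'E'
from h import *
st();print(togo([.6078,-.2087,.21]))
E
```

```text
8.75 [0.5872 0.2674 0.2132] jaw 165.04 y [ 0.0059  0.004  -1.    ] F [ 0.3 -0.3 -0.4] 0.0703997114102444
[-0.1429  0.0014  0.4546]
```

Request:
jog_arm:
  series:
    - [[-0.0175,0,0.056],[0,0,0],0.07]
    - [[-0.0175,0,0.056],[0,0,0],0.07]
    - [[-0.0175,0,0.056],[0,0,0],0.07]
    - [[-0.0175,0,0.056],[0,0,0],0.07]
    - [[-0.0175,0,0.056],[0,0,0],0.07]
    - [[-0.0175,0,0.056],[0,0,0],0.07]
    - [[-0.0175,0,0.056],[0,0,0],0.07]
    - [[0,0,0],[0,0,0],0.07]
    - [[0,0,0],[0,0,0],0.07]

```text
time_s: 9.88
tcp_pos: [0.6022, -0.1437, 0.2081]
ee_rot: [[-0.966, -0.003, -0.259], [0.259, 0.0, -0.966], [0.003, -1.0, 0.0]]
wrist_force: [0.1, 0.4, 0.1]
gripper_width: 0.805
```

```bash
python3 - <<'E'
from h import *
st();w=camera_info("wrist");im=capture("wrist");t=capture("top")
v=np.vstack([cv2.resize(im,(533,400))[:330],cv2.resize(t[165:275,130:310],(533,326))[:270]])
cv2.imwrite("pics/w3.png",v[:,:,::-1]);print(togo([.6078,-.2087,.033]),proj(w,[.6078,-.2087,.084])*.833)
E
```

```text
9.875 [ 0.6022 -0.1437  0.2081] jaw 164.98 y [-2.5e-03  5.0e-04 -1.0e+00] F [0.1 0.4 0.1] 0.06999490923631055
[-0.0222  0.1758  0.0626] [[231.1559709  115.28017629]]
```

View pics/w3.png

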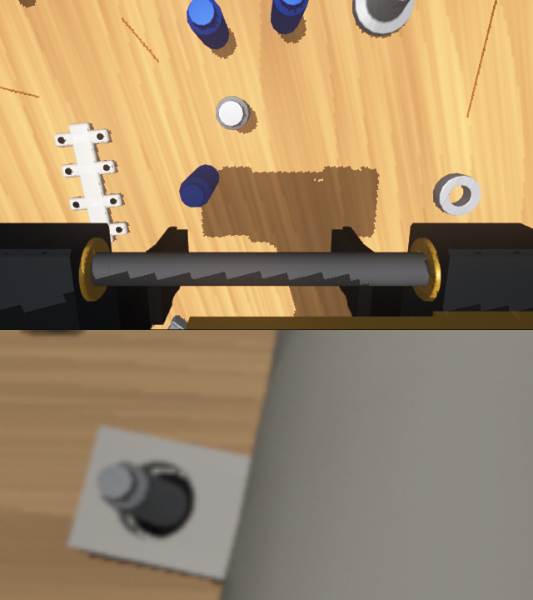

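Stem a stands in pocket 1 in the top view. Grey stem b is at (231,113) with (231,115) predicted, clear of the blues at (190,190), (205,15) and (290,8). I'll take it.

Request:
jog_arm:
  series:
    - [[-0.011,0,0.032],[0,0,0],0.07]
    - [[-0.011,0,0.031],[0,0,0],0.07]
    - [[0,0,0],[0,0,0],0.07]
    - [[0,0.045,0],[0,0,0],0.07]
    - [[0,0.045,0],[0,0,0],0.07]
    - [[0,0.045,0],[0,0,0],0.07]
    - [[0,0.03,0],[0,0,0],0.07]
    - [[0,0.01,0],[0,0,0],0.07]
    - [[0,0,0],[0,0,0],0.07]

```text
time_s: 11.1
tcp_pos: [0.6083, -0.2093, 0.0347]
ee_rot: [[-0.966, -0.0, -0.257], [0.257, -0.0, -0.966], [0.0, -1.0, 0.0]]
wrist_force: [0.2, -0.7, 0.4]
gripper_width: 0.806
```

```bash
python3 - <<'E'
from h import *
st();print(togo([.6078,-.2095,.033]))
E
```

```text
11.1 [ 0.6083 -0.2093  0.0347] jaw 165.12 y [-2.e-04 -2.e-04 -1.e+00] F [ 0.2 -0.7  0.4] 0.07010614362544859
[0.0004 0.0017 0.0003]
```

Request:
jog_arm:
  series:
    - [[0,0,0],[0,0,0],0.0]
    - [[0,0,0],[0,0,0],0.0]
    - [[0,0,0],[0,0,0],0.0]
    - [[0,0,0],[0,0,0],0.0]
    - [[0,0,0],[0,0,0],0.0]
    - [[0,0,0],[0,0,0],0.0]
    - [[0,-0.03,0],[0,0,0],0.0]
    - [[0,-0.05,0],[0,0,0],0.0]
    - [[0,-0.05,0],[0,0,0],0.0]
    - [[0,0,0],[0,0,0],0.0]

```text
time_s: 12.35
tcp_pos: [0.6105, -0.2108, 0.1695]
ee_rot: [[-0.966, 0.01, -0.258], [0.258, -0.002, -0.966], [-0.01, -1.0, -0.001]]
wrist_force: [-0.1, 0.5, -2.4]
gripper_width: 0.312
```

```bash
python3 - <<'E'
from h import *
st();print(togo([.5703,.1885,.16]))
E
```

```text
12.35 [ 0.6105 -0.2108  0.1695] jaw 165.06 y [ 0.0098 -0.0018 -1.    ] F [-0.1  0.5 -2.4] 0.027132262092781047
[ 0.1419  0.0083 -0.3754]
```

Request:
jog_arm:
  series:
    - [[0.0175,0,-0.047],[0,0,0],0.0]
    - [[0.0175,0,-0.047],[0,0,0],0.0]
    - [[0.0175,0,-0.047],[0,0,0],0.0]
    - [[0.0175,0,-0.047],[0,0,0],0.0]
    - [[0.0175,0,-0.047],[0,0,0],0.0]
    - [[0.0175,0,-0.047],[0,0,0],0.0]
    - [[0.0175,0,-0.047],[0,0,0],0.0]
    - [[0.0175,0,-0.047],[0,0,0],0.0]
    - [[0,0,0],[0,0,0],0.0]
    - [[0,0,0],[0,0,0],0.0]

```text
time_s: 13.6
tcp_pos: [0.5688, 0.1887, 0.163]
ee_rot: [[-0.966, -0.003, -0.258], [0.258, -0.001, -0.966], [0.002, -1.0, 0.002]]
wrist_force: [1.4, -0.1, -2.0]
gripper_width: 0.309
```

```bash
python3 - <<'E'
from h import *
st();print(togo([.5703,.1885,.041]));s=camera_info("scene")
im=capture("scene");c=im[200:420,260:480];cv2.imwrite("pics/s4.png",cv2.resize(c,None,fx=2.7,fy=2.7)[:,:,::-1])
E
```

```text
13.6 [0.5688 0.1887 0.163 ] jaw 165.03 y [-0.0029 -0.0014 -1.    ] F [ 1.4 -0.1 -2. ] 0.02689951045500938
[-0.0018  0.122  -0.0005]
```

View pics/s4.png

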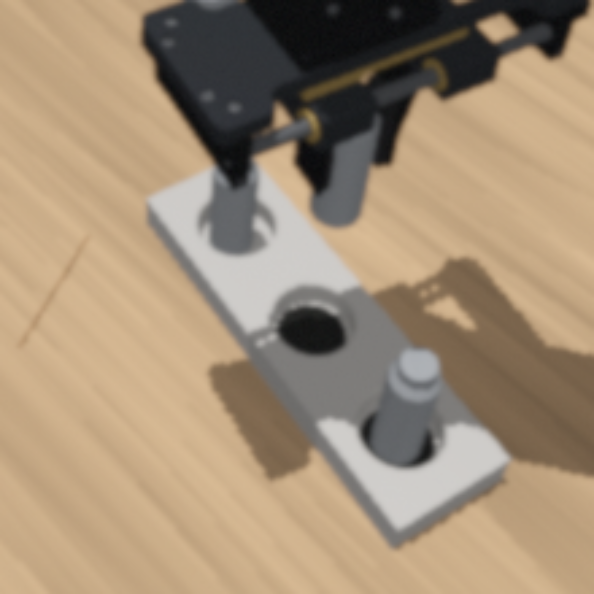

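Both racked stems stand upright in their pockets. The held stem is above the middle pocket, at crop (310,325). I'm lowering it.

Request:
jog_arm:
  series:
    - [[-0.001,0.04,0],[0,0,0],0.0]
    - [[0,0.04,0],[0,0,0],0.0]
    - [[0,0.02,0],[0,0,0],0.0]
    - [[0,0.01,0],[0,0,0],0.0]
    - [[0,0.005,0],[0,0,0],0.0]
    - [[0,0,0],[0,0,0],0.0]
    - [[0,0,0],[0,0,0],0.0]

```text
time_s: 14.52
tcp_pos: [0.5714, 0.1891, 0.0505]
ee_rot: [[-0.966, 0.002, -0.258], [0.258, 0.001, -0.966], [-0.001, -1.0, -0.001]]
wrist_force: [0.6, 0.2, -2.2]
gripper_width: 0.314
```

```bash
python3 - <<'E'
from h import *
st();print(togo([.5703,.1885,.041]))
E
```

```text
14.525 [0.5714 0.1891 0.0505] jaw 165.03 y [ 1.7e-03  9.0e-04 -1.0e+00] F [ 0.6  0.2 -2.2] 0.027298069929192727
[0.0009 0.0095 0.0009]
```

Request:
jog_arm:
  series:
    - [[0,0.004,0],[0,0,0],0.0]
    - [[0,0.002,0],[0,0,0],0.0]
    - [[0,0.002,0],[0,0,0],0.0]
    - [[0,0,0],[0,0,0],0.0]
    - [[0,0,0],[0,0,0],0.0]

```text
time_s: 15.15
tcp_pos: [0.5708, 0.1889, 0.0416]
ee_rot: [[-0.966, 0.0, -0.258], [0.258, -0.0, -0.966], [-0.0, -1.0, -0.0]]
wrist_force: [0.5, -0.1, -2.2]
gripper_width: 0.31
```

Request:
jog_arm:
  series:
    - [[0,0.001,0],[0,0,0],0.0]
    - [[0,0,0],[0,0,0],0.07]
    - [[0,0,0],[0,0,0],0.07]
    - [[0,0,0],[0,0,0],0.07]
    - [[0,0,0],[0,0,0],0.07]
    - [[0,-0.03,0],[0,0,0],0.07]
    - [[0,-0.05,0],[0,0,0],0.07]
    - [[0,-0.06,0],[0,0,0],0.07]
    - [[0,-0.04,0],[0,0,0],0.07]
    - [[0,0,0],[0,0,0],0.07]

```text
time_s: 16.4
tcp_pos: [0.5726, 0.1897, 0.2251]
ee_rot: [[-0.966, 0.008, -0.258], [0.258, 0.004, -0.966], [-0.007, -1.0, -0.006]]
wrist_force: [0.5, 0.9, 0.8]
gripper_width: 0.808
```

```bash
python3 - <<'E'
from h import *
st()
im=capture("scene")[130:430,170:490];cv2.imwrite("pics/s5.png",cv2.resize(im,None,fx=2,fy=2)[:,:,::-1])
E
```

```text
16.4 [0.5726 0.1897 0.2251] jaw 165.05 y [ 0.008   0.0042 -1.    ] F [0.5 0.9 0.8] 0.07026194473486855
```

View pics/s5.png

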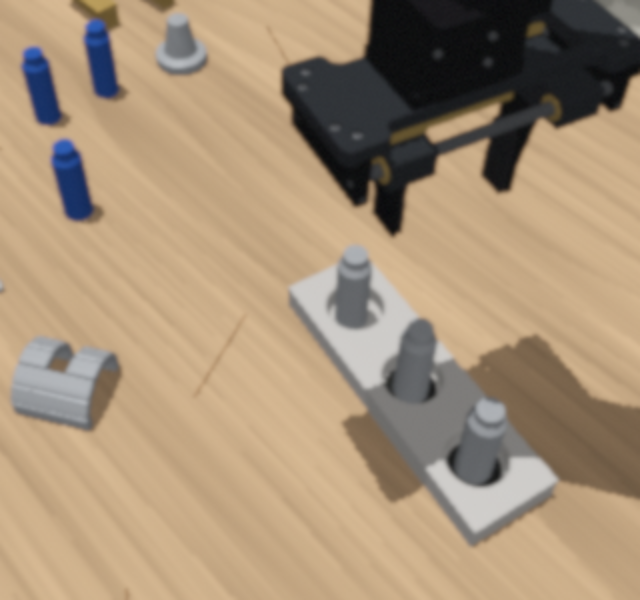

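All three stems stand upright in the pockets, at (353,290), (413,360) and (478,445). The blue stems and the cone are untouched, and the gripper is clear.

```bash
python3 -c "
from station import *
print(finish_job())"
```

```text
the job is handed in; nothing more can be done
None
```

The white rack now has a knee stem upright in each of its three pockets, and I handed the job in at about 16.5 s of the 56 s allowed. I put spare a in the empty end pocket and spare b in the middle one. The stem that was already racked stayed where it was.

The last camera picture showed all three stems upright, the gripper about 0.2 m above the bench and touching nothing, and the blue stems and the cone standing undisturbed. The wrist force readings I took stayed under about 3 N.

No check failed. The wrist camera put parts up to about 2 mm from the overhead camera's estimates, well inside the 10 mm pocket clearance. The arm's position readings also scattered by 2–3 mm, so I lowered each stem in small steps. I took no contact reading at the pocket floor, so each stem may have dropped up to about a millimetre when released.

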